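# Set and lock the coffee grinder's grind wheel

### The arm

A 7-joint arm with a two-finger parallel gripper is mounted at the origin on a cart in front of the work surface, level with it; the furniture and walls round the work are solid. World frame = base frame: x ahead of the robot, y to its left, z up, the work surface at z = 0. Lengths are in m, angles in degrees, forces in N, time in s.
With the tool pointing down it reaches from about 0.425 to 0.875 m from the base axis. Payload 4.7 kg.
Tool frame: the origin (TCP) lies on the centre line of the jaws, within the pads' length; the fingertips stand 19 mm ahead of it and the grasp point (between the pads) is the TCP; z points along the fingers, y is the line along which they close (so a half turn about z gives the same grasp; the last joint's range is limited). The gripper opens to 87 mm and grips with 3 to 60 N. Pads are 19 mm wide; open, the fingers measure 117 mm over their backs; the gripper's body (75 mm by 190 mm) begins 51 mm behind the grasp point.
Start: joints at [-70.869, 18.392, -4.016, 83.108, 1.295, 78.541, -3.26], TCP at [0.204, 0.617, 0.242] pointing down, gripper open.
Joint ranges: [-163.93, 163.93], [-17.29, 119.83], [-79.2, 71.16], [3.27, 140.29], [-89.18, 269.18], [5.43, 117.66], [-154.24, 154.24]. Speed limits (degrees/s): [147.25, 147.25, 180, 180, 180, 180, 180].

### API

Orientations are given as [roll, pitch, yaw] about the fixed x, y, z axes, in that order (R = Rz(yaw) Ry(pitch) Rx(roll)).
In Python, from cell import env, imaging gives the robot as it stands.
- The arm moves only by the shell command python3 -m crank 'ROWS' [OPENING] [FORCE]. ROWS is JSON, a list of rows, each an object of numbers: "x", "y", "z": the shift along the tool's x, y, z in m; "turn": the turn about the tool's z in rad. In form: [{"x": .., "y": .., "z": .., "turn": ..}, ...]. A call has 1 to 12 rows; each row is the pose to reach, as a shift and turn from the pose commanded when the call began, along the tool's axes at that moment; what a row does not reach only later rows make up. A row lasts 1/8 s, in which the tool goes at most 62.5 mm and 10.7 degrees, less where a joint would pass 70% of its speed; a pose out of reach is approached as far as the arm can. A call with a gripper value outside its range is refused whole. OPENING is the finger opening in m, from 0 to 0.087, set as the call begins (- or left out, the last holds). The fingers move at their own pace and stop on an object; FORCE is the grip in N (left out, the last holds). Time passes only in rows, so rows that repeat a pose let the fingers close. It gives the time, the measured TCP pose, the force, the opening and the grip force at its end, in the units of the state.
- env.get_obs(): the state, without advancing time (a new reading comes with each control period).
- imaging.read_camera(name): name is "scene" or "top" or "wrist"; returns the picture (400x640x3 uint8, red, green, blue); there is no depth.
- imaging.get_calibration(name): a dict with "camera_matrix" (3x3 intrinsics, pixels), "position" and "attitude" of the camera in the world. Camera axes: x right, y up, looking along -z (the intrinsics and any distortion apply to the point x, -y, -z); pixel columns grow to the right and rows downward; lengths in m; the calibration is good to about 2 mm. A picture is of the moment at which its call begins: read the wrist's pose just before it. get_calibration takes no time and is no camera call; for the wrist camera it gives the pose at the moment of the call.
- env.sign_off(): hands the job in; it is judged then, once.
The state is a dict: "time_s": time; "qpos": joint angles; "joint_velocities": joint speeds; "effort": joint torques, N m; "tool_pos": TCP position; "tool_rot": TCP orientation; "force": force on the tool from outside, world axes, zero at the start; "wrist_torque": the same for the moment, N m; "grip_width": finger opening in m; "grasp_force": force on a finger pad.
Only numpy, scipy, OpenCV 4.12 (cv2) and the standard library are available. Lean on these libraries where they do the work, as an engineer would, in place of code of your own. Each camera call takes 0.05 s, during which the arm holds its last target. There are 200 camera calls.

### The job

Roll the coffee grinder's knurled grind wheel with a fingertip, click by click, until the red pointer stands at the green tick of its scale and the wheel rests in that click. Only then push the orange tab of the lock ring round to its green mark, fully home, so that the ring is locked and the pointer still stands at the green tick. Press and push gently, never forcing the mechanism, and leave the other things on the counter where they are.

Things in the scene. Friction and masses are not known exactly. Their poses are not given: they have to be found in the camera images.
- grinder: coffee grinder, a grey box fixed to the counter, 160 (its x) x 220 (its y) x 85 mm high, with a flat deck. Origin: centre of its underside. Its -x face, with the black catch drawer, is its front, roughly toward the robot; its x points away from the robot, y left, z up.
- grind_wheel (a joint): angle of the grind wheel, rad; 0 = pointer at the green tick. Grows as the wheel's top rolls along the grinder's +x (away from the robot). One click is 0.349 rad (11 mm at the edge); when let go, a spring pawl centres it in the nearest click (to 0.03 rad); rarely it hangs between two. Starts 2 to 6 clicks below 0; turns from -2.55 to +1.15.
- wheel_top (a point): top of the black, grey-ribbed grind wheel, unpressed: radius 32, width 16 mm, on edge, axle along the grinder's y; 14 mm stand above the deck. It is sprung: sinks up to 4 mm when pressed (3 N to start, 11 N at the stop). A fingertip pressing several N and moving level along the grinder's x rolls it by friction; a touch under 5 N may slip, as each click resists with 2 N. Axes as the grinder's.
- green_tick (a point): green tick of the white scale strip on the deck, 36 mm left (grinder's +y) of the wheel. The red pointer slides along the strip in the grinder's x, 5 mm for each click, the same way as the wheel's top; one black tick per click. Axes as the grinder's.
- ring_axis (a point): vertical axis of the lock ring, at deck height. The aluminium ring, outer radius 50, stands 14 mm above the deck; inside it stands the amber bean hopper, radius 42, with a black lid whose knob reaches 51 mm above the deck. Axes as the grinder's.
- lock_ring (a joint): angle of the lock ring, rad: 0 at the white open mark, 1.1 at the green locked mark, where it meets a stop; grows clockwise from above. Starts at 0 to 0.25; stays where left (1 to 2 N at the tab move it). Seen from ring_axis the tab points along the grinder's -x (front) at 1.1, and 1.1 rad from there toward its -y (right) at 0.
- ring_tab (a point): centre of the orange tab of the lock ring, 61 mm from ring_axis and 10.5 mm above the deck. The tab is 13 mm wide (along the push), reaches from 47 to 71 mm from the axis, and from 2 to 19 mm above the deck.
- mug: pink and white mug, 90 x 122 x 105 mm, a bystander right of the grinder; origin: centre of its underside
- honey_jar: honey jar with a dark lid, 65 x 65 x 86 mm, a bystander at the right back; origin: centre of its underside
- sugar_jar: white spice jar, 60 x 60 x 90 mm, a bystander behind the grinder; origin: centre of its underside
- tumbler: clear glass tumbler, 81 x 81 x 92 mm, a bystander behind the grinder; origin: centre of its underside
- tablespoon: tablespoon, 191 x 38 x 13 mm, a bystander lying in front; origin: centre of its underside
- peeler: black peeler, 170 x 25 x 18 mm, a bystander lying in front; origin: centre of its underside

How it is judged (in metres and radians):
On the way, in this order (a step that is already met when the one before it is completed fails the run):
1. the wheel rests, untouched, in the click at which the pointer stands at the green tick, with the lock ring still open (value of joint grind_wheel between -0.12 and 0.12 rad and contact force between the fingers and grinder below 0.2 N and value of joint lock_ring below 0.6 rad), for 0.2 s.
2. the tab of the lock ring stands at the green mark (value of joint lock_ring above 1.02 rad), for 0.2 s.
At the end, for the whole second after the job is handed in: The grind wheel rests within 0.12 rad (a third of a click) of 0, so the pointer stands at the green tick, and the lock ring is turned to at least 1.02 of its 1.1 rad (value of joint grind_wheel between -0.12 and 0.12 rad and value of joint lock_ring above 1.02 rad); the robot touches nothing.
It fails at once if the grinder's mechanism is forced (pushed with more than 35 N) (contact force between the arm and grinder above 35 N).
It fails at once if a bystander is moved by more than 25 mm (distance of any of mug, honey_jar, sugar_jar, tumbler, tablespoon, peeler from where it was at the start of the episode above 0.025 m).
It also fails if it takes over 48 s, if anything falls off the work surface, if the arm or the gripper's body presses on something with over 40 N, if the wrist force passes 120 N, or if a joint passes its speed limit or range.

## Working session

There is one attempt and no reset: what is moved stays moved. The work goes in short steps, Python scripts to look and compute and a shell command to move; the robot and the scene stay as the last step left them, time stands still between calls to the robot, and variables do not carry over. Pictures are saved under pics/ and viewed, at most 10 in all, crops included, and the job is handed in when it is done.

```bash
mkdir -p pics; ls; python3 - <<'E'
from cell import env, imaging
import cv2, json
for n in("scene","top"):
    im=imaging.read_camera(n); cv2.imwrite(f"pics/{n}0.png",im[...,::-1])
    c=imaging.get_calibration(n); print(n,c)
o=env.get_obs(); print({k:o[k] for k in("time_s","tool_pos","tool_rot","force","grip_width")})
E
```

```text
pics
scene {'camera_matrix': array([[436.84655083,   0.        , 315.74605163],
       [  0.        , 436.84655083, 194.64916759],
       [  0.        ,   0.        ,   1.        ]]), 'position': array([0.45943996, 0.94196014, 0.75896919]), 'attitude': array([  56.64299109,    0.47858481, -173.77215214])}
top {'camera_matrix': array([[474.64502326,   0.        , 324.11797169],
       [  0.        , 474.64502326, 193.387462  ],
       [  0.        ,   0.        ,   1.        ]]), 'position': array([ 0.44498979, -0.08841027,  1.358998  ]), 'attitude': array([  5.63570523,   0.28252593, -88.57918141])}
{'time_s': 0.1, 'tool_pos': array([0.20425657, 0.61659123, 0.24057261]), 'tool_rot': array([-1.79902148e+02,  6.62092728e-03,  1.61677676e+02]), 'force': array([-0.54782627, -0.63518731,  0.02228605]), 'grip_width': 0.0868525213141237}
```

View pics/top0.png

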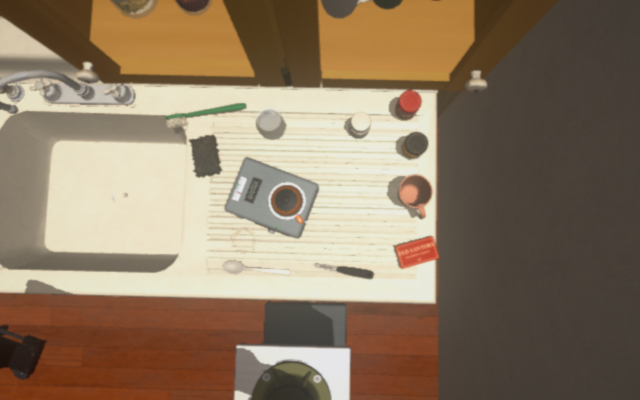

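View pics/scene0.png

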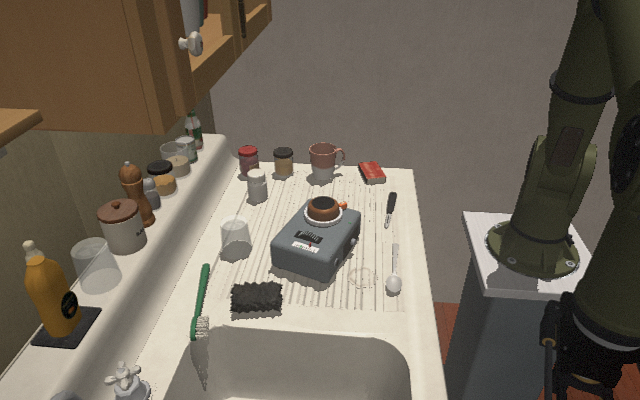

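The overview shows the grinder at about (272,198) in the top view. The ring is on its right, with the tab at about (299,219). I'll enlarge both views.

```bash
cat > h.py <<'E'
import numpy as np
from scipy.spatial.transform import Rotation as R
from cell import env, imaging
def px2w(cal,u,v,z):
    K=cal["camera_matrix"]; d=np.linalg.inv(K)@[u,v,1]; d=R.from_euler("xyz",cal["attitude"],degrees=True).as_matrix()@(d*[1,-1,-1])
    p=np.array(cal["position"]); return p+d*(z-p[2])/d[2]
def w2px(cal,p):
    q=R.from_euler("xyz",cal["attitude"],degrees=True).as_matrix().T@(np.asarray(p)-cal["position"])*[1,-1,-1]
    q=cal["camera_matrix"]@q; return q[:2]/q[2]
E
python3 - <<'E'
import cv2,numpy as np
a=cv2.imread("pics/top0.png")[150:245,220:325]; b=cv2.imread("pics/scene0.png")[185:285,265:370]
f=lambda i:cv2.resize(i,None,fx=5.5,fy=5.5,interpolation=cv2.INTER_CUBIC)
cv2.imwrite("pics/topc.png",f(a)); cv2.imwrite("pics/scenec.png",f(b))
E
```

```text
(no output)
```

View pics/topc.png

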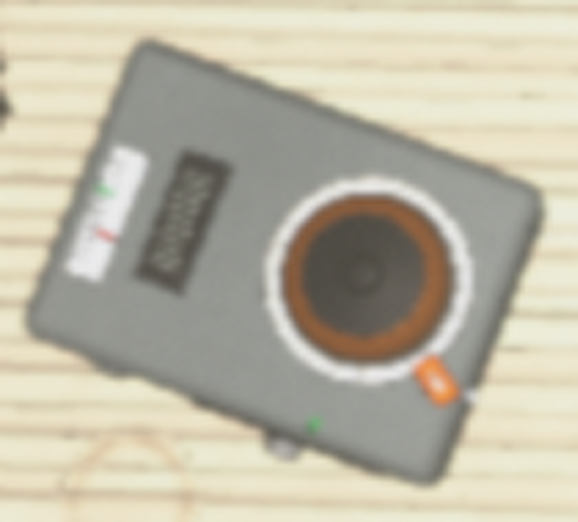

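The enlarged top view shows these crop pixels:
- deck corners (148,42), (542,195), (430,485), (30,328)
- green tick (103,190) and red pointer (108,236)
- wheel centre (184,223)
- ring centre (369,279), tab (437,381), green lock mark (313,424)

```bash
python3 - <<'E'
from h import *
c=imaging.get_calibration("top")
P=lambda x,y,z:px2w(c,220+(x+.5)/5.5-.5,150+(y+.5)/5.5-.5,z)
cs=[P(*q,.085) for q in[(148,42),(542,195),(430,485),(30,328)]]  # back-left, back-right, front-right, front-left
ctr=np.mean(cs,0); ex=(cs[0]+cs[1]-cs[2]-cs[3])/2; ey=(cs[0]+cs[3]-cs[1]-cs[2])/2
print(ctr,np.linalg.norm(ex),np.linalg.norm(ey),np.degrees(np.arctan2(ex[1],ex[0])),np.degrees(np.arctan2(-ey[0],ey[1])))
yaw=np.arctan2(-ey[0],ey[1]); X=np.array([np.cos(yaw),np.sin(yaw),0]);Y=np.array([-X[1],X[0],0])
for n,x,y,z in[("tick",103,190,.087),("ptr",108,236,.088),("wheel",184,223,.095),("ring",369,279,.099),("tab",437,381,.104),("mark",313,424,.085)]:
    p=P(x,y,z); d=p-ctr; print(n,p.round(4),"g:",(d@X).round(4),(d@Y).round(4))
o=env.get_obs(); print(o["tool_rot"])
E
```

```text
[0.55694236 0.06177345 0.085     ] 0.15199862751198814 0.20995486805592148 -19.746748524217722 -19.912918073315023
tick [0.5898 0.1532 0.087 ] g: -0.0003 0.0972
ptr [0.5671 0.1496 0.088 ] g: -0.0204 0.0861
wheel [0.5737 0.1115 0.095 ] g: -0.0012 0.0525
ring [0.5482 0.0202 0.099 ] g: 0.0059 -0.0421
tab [ 0.4994 -0.0146  0.104 ] g: -0.0281 -0.0914
mark [0.4778 0.0463 0.085 ] g: -0.0692 -0.0415
[-1.79902148e+02  6.62092728e-03  1.61677676e+02]
```

View pics/scenec.png

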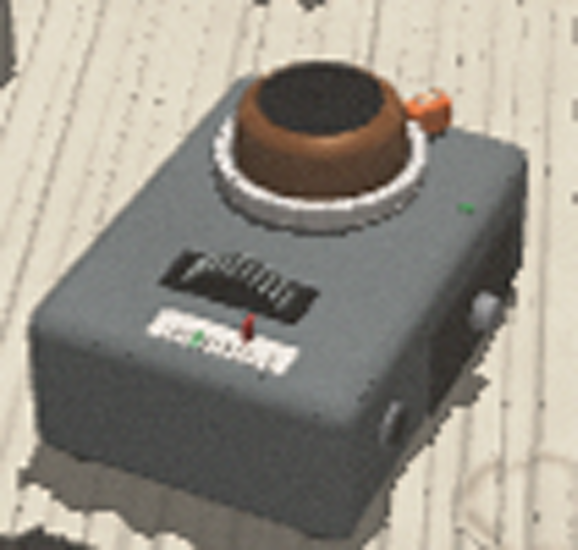

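The pointer is about 20 mm, or 4 clicks, below the tick. Next: close the fingers and move above the wheel. Tool x is already about −grinder x, and tool y about +grinder y.

```bash
python3 -m crank '[{"x":-0.025,"y":-0.018,"turn":0.028},{"x":-0.07,"y":-0.05,"turn":0.028},{"x":-0.12,"y":-0.085,"turn":0.028},{"x":-0.17,"y":-0.121,"turn":0.028},{"x":-0.22,"y":-0.157,"turn":0.028},{"x":-0.27,"y":-0.193,"turn":0.028},{"x":-0.32,"y":-0.228,"turn":0.028},{"x":-0.37,"y":-0.264,"turn":0.028},{"x":-0.42,"y":-0.3,"z":0.01,"turn":0.028},{"x":-0.47,"y":-0.335,"z":0.03,"turn":0.028},{"x":-0.509,"y":-0.363,"z":0.04,"turn":0.028},{"x":-0.509,"y":-0.363,"z":0.04,"turn":0.028}]' 0 20
python3 - <<'E'
from h import *
import cv2
o=env.get_obs(); print(o["tool_pos"],o["tool_rot"],o["force"],o["time_s"],o["grip_width"])
c=imaging.get_calibration("wrist"); im=imaging.read_camera("wrist"); cv2.imwrite("pics/w1.png",im[...,::-1])
g=np.array([.5569,.0618]);a=np.radians(-19.9);M=np.array([[np.cos(a),-np.sin(a)],[np.sin(a),np.cos(a)]])
for n,p,z in[("wheel",(-.001,.0525),.099),("tick",(0,.0885),.086),("ring",(.006,-.042),.099)]: print(n,w2px(c,[*(g+M@p),z]))
print(c)
E
```

```text
[0.20425657 0.61659123 0.24057261] [-1.79902148e+02  6.62092728e-03  1.61677676e+02] [-0.54782627 -0.63518731  0.02228605] 0.1 0.0868525213141237
wheel [ 73.35820482 530.27387029]
tick [104.3467552  519.54714953]
ring [ 10.11990109 532.13304914]
{'camera_matrix': array([[287.65044293,   0.        , 319.44644851],
       [  0.        , 287.65044293, 200.49567597],
       [  0.        ,   0.        ,   1.        ]]), 'position': array([0.13856341, 0.63850792, 0.38432829]), 'attitude': array([-14.81062214,   0.09077755,  71.68284984])}invalid input
```

View pics/w1.png

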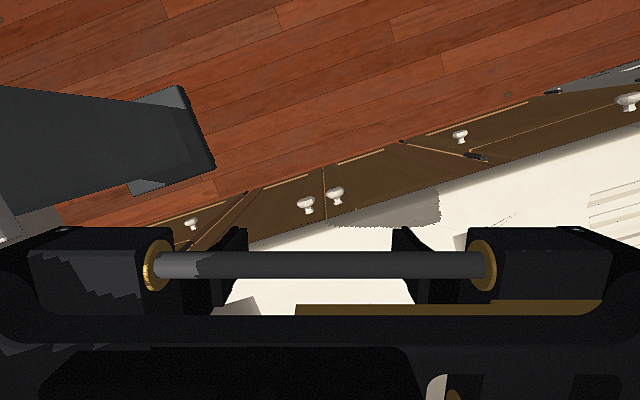

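The wrist view still shows the floor and counter edge, because the call was refused. I'll retry with every key given in each row.

```bash
python3 -m crank '[{"x":-0.025,"y":-0.018,"z":0,"turn":0.028},{"x":-0.07,"y":-0.05,"z":0,"turn":0.028},{"x":-0.12,"y":-0.085,"z":0,"turn":0.028},{"x":-0.17,"y":-0.121,"z":0,"turn":0.028},{"x":-0.22,"y":-0.157,"z":0,"turn":0.028},{"x":-0.27,"y":-0.193,"z":0,"turn":0.028},{"x":-0.32,"y":-0.228,"z":0,"turn":0.028},{"x":-0.37,"y":-0.264,"z":0,"turn":0.028},{"x":-0.42,"y":-0.3,"z":0.01,"turn":0.028},{"x":-0.47,"y":-0.335,"z":0.03,"turn":0.028},{"x":-0.509,"y":-0.363,"z":0.04,"turn":0.028},{"x":-0.509,"y":-0.363,"z":0.04,"turn":0.028}]' 0 20
python3 - <<'E'
from h import *
import cv2
o=env.get_obs(); print(o["tool_pos"],o["tool_rot"],o["force"],o["time_s"],o["grip_width"])
c=imaging.get_calibration("wrist"); im=imaging.read_camera("wrist"); cv2.imwrite("pics/w2.png",im[...,::-1])
t=imaging.read_camera("top"); cv2.imwrite("pics/t2.png",t[...,::-1])
t=imaging.read_camera("scene"); cv2.imwrite("pics/s2.png",t[...,::-1])
g=np.array([.5569,.0618]);a=np.radians(-19.9);M=np.array([[np.cos(a),-np.sin(a)],[np.sin(a),np.cos(a)]])
for n,p,z in[("wheel",(-.001,.0525),.099),("tick",(0,.0885),.086),("ring",(.006,-.042),.099)]: print(n,g+M@p,w2px(c,[*(g+M@p),z]))
E
```

```text
time_s: 1.65
tool_pos: [0.5746, 0.1067, 0.2002]
tool_rot: [-179.8, 0.0, 159.6]
force: [-0.1, 0.8, 0.7]
grip_width: 0.0006
grasp_force: 0.0
[0.57455656 0.10674214 0.20021505] [-1.79793270e+02  1.21232570e-03  1.59592659e+02] [-0.05087219  0.75007148  0.7106752 ] 1.65 0.0006115392923183955
wheel [0.57382964 0.11150551] [324.67095469 202.86313859]
tick [0.58702359 0.1450155 ] [363.33137033 199.9166082 ]
ring [0.54824579 0.02026562] [218.61204339 211.2394165 ]
```

View pics/w2.png

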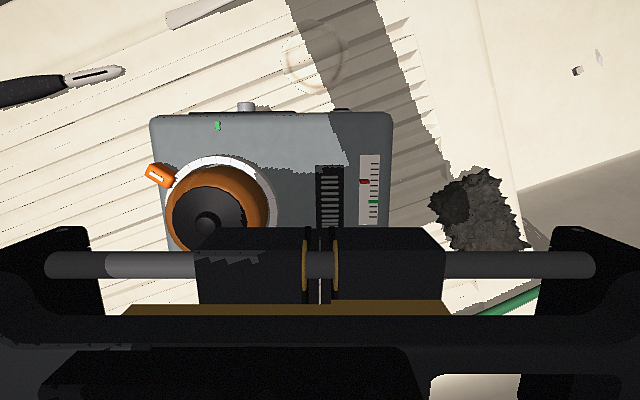

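The wrist view shows the scale clearly: red pointer at about (364,182), green tick at (372,202). That is about 20 px, at roughly 5.5 px per click, so about 4 clicks. The wheel slot is centred at column 330 and the fingers at about 321, so I shift +7 mm in tool y. Then I descend, touch lightly and read the force.

```bash
python3 -m crank '[{"x":0.004,"y":0.004,"z":0.03,"turn":0},{"x":0.008,"y":0.007,"z":0.065,"turn":0},{"x":0.008,"y":0.007,"z":0.078,"turn":0},{"x":0.008,"y":0.007,"z":0.083,"turn":0},{"x":0.008,"y":0.007,"z":0.084,"turn":0},{"x":0.008,"y":0.007,"z":0.084,"turn":0}]'
```

```text
time_s: 2.55
tool_pos: [0.5691, 0.1218, 0.1187]
tool_rot: [179.9, 0.1, 160.1]
force: [-0.7, -0.4, -0.3]
grip_width: 0.0005
grasp_force: 0.0
```

```bash
python3 -m crank '[{"x":0,"y":-0.003,"z":0.001,"turn":0},{"x":0,"y":-0.003,"z":0.002,"turn":0},{"x":0,"y":-0.003,"z":0.003,"turn":0},{"x":0,"y":-0.003,"z":0.003,"turn":0}]'
```

```text
time_s: 3.05
tool_pos: [0.5682, 0.1197, 0.116]
tool_rot: [179.9, 0.1, 160.1]
force: [-1.1, 2.1, 6.9]
grip_width: 0.0009
grasp_force: 3.5
```

About 7 N pressing. Roll one click (12 mm), then read.

```bash
python3 -m crank '[{"x":-0.003,"y":0,"z":0.0005,"turn":0},{"x":-0.006,"y":0,"z":0.0005,"turn":0},{"x":-0.009,"y":0,"z":0.0005,"turn":0},{"x":-0.012,"y":0,"z":0.0005,"turn":0},{"x":-0.012,"y":0,"z":0.0005,"turn":0}]'
python3 - <<'E'
from h import *
import cv2
im=imaging.read_camera("wrist"); cv2.imwrite("pics/w3.png",cv2.resize(im[90:260,230:430,::-1],None,fx=3.5,fy=3.5,interpolation=cv2.INTER_CUBIC))
E
```

```text
time_s: 3.68
tool_pos: [0.5792, 0.1157, 0.1156]
tool_rot: [179.9, 0.0, 160.1]
force: [-1.7, 1.9, 8.1]
grip_width: 0.0004
grasp_force: 4.1
```

View pics/w3.png

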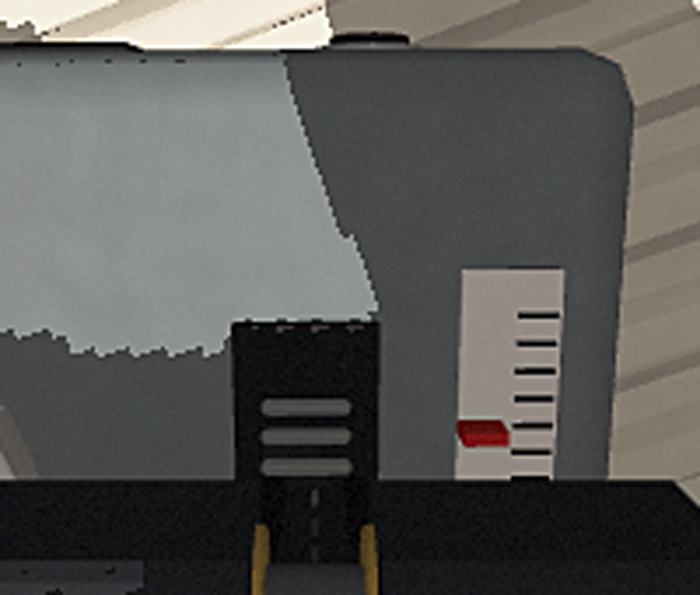

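Mid-stroke view: the pointer is beside the fifth tick from the front, and the fingers are centred on the wheel. Now lift, return 12 mm, and compare with the view before the stroke.

```bash
python3 -m crank '[{"x":0,"y":0,"z":-0.008,"turn":0},{"x":0.006,"y":-0.002,"z":-0.025,"turn":0},{"x":0.012,"y":-0.002,"z":-0.04,"turn":0},{"x":0.012,"y":-0.002,"z":-0.04,"turn":0}]'
python3 - <<'E'
from h import *
import cv2
im=imaging.read_camera("wrist")[...,::-1]; cv2.imwrite("pics/w4full.png",im)
a=cv2.imread("pics/w2.png")[140:235,330:400]
f=lambda i:cv2.resize(i,(400,560),interpolation=cv2.INTER_CUBIC)
cv2.imwrite("pics/cmp.png",np.hstack([f(a),f(im[140:240,335:407])]))
E
```

```text
time_s: 4.22
tool_pos: [0.5672, 0.1174, 0.156]
tool_rot: [179.9, 0.1, 160.1]
force: [0.8, -1.0, -0.5]
grip_width: 0.0006
grasp_force: 0.0
```

View pics/cmp.png

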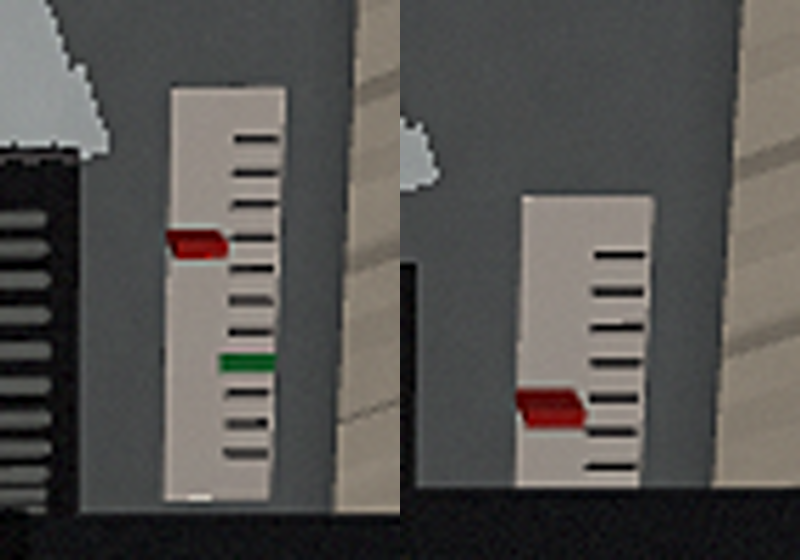

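Before the stroke the pointer was at the 4th tick, and green is the 8th. It is now at the 5th, so one stroke gives exactly one click and three remain. I'll repeat the stroke twice and then check.

```bash
S='see rows'; python3 -m crank '[{"x":0,"y":0,"z":0.025,"turn":0},{"x":0,"y":0,"z":0.037,"turn":0},{"x":0,"y":0,"z":0.0395,"turn":0},{"x":0,"y":0,"z":0.0405,"turn":0},{"x":-0.003,"y":0,"z":0.0405,"turn":0},{"x":-0.006,"y":0,"z":0.0405,"turn":0},{"x":-0.009,"y":0,"z":0.0405,"turn":0},{"x":-0.012,"y":0,"z":0.0405,"turn":0},{"x":-0.012,"y":0,"z":0.0405,"turn":0},{"x":-0.012,"y":0,"z":0.032,"turn":0},{"x":-0.006,"y":0,"z":0.015,"turn":0},{"x":0,"y":0,"z":0,"turn":0}]'
python3 -m crank '[{"x":0,"y":0,"z":0.025,"turn":0},{"x":0,"y":0,"z":0.037,"turn":0},{"x":0,"y":0,"z":0.0395,"turn":0},{"x":0,"y":0,"z":0.0405,"turn":0},{"x":-0.003,"y":0,"z":0.0405,"turn":0},{"x":-0.006,"y":0,"z":0.0405,"turn":0},{"x":-0.009,"y":0,"z":0.0405,"turn":0},{"x":-0.012,"y":0,"z":0.0405,"turn":0},{"x":-0.012,"y":0,"z":0.0405,"turn":0},{"x":-0.012,"y":0,"z":0.032,"turn":0},{"x":-0.006,"y":0,"z":0,"turn":0},{"x":0,"y":0,"z":-0.045,"turn":0}]'
python3 - <<'E'
from h import *
import cv2
im=imaging.read_camera("wrist")[...,::-1]
cv2.imwrite("pics/w5.png",cv2.resize(im[140:240,330:405],(450,600),interpolation=cv2.INTER_CUBIC))
E
```

```text
time_s: 5.78
tool_pos: [0.5665, 0.1172, 0.1553]
tool_rot: [180.0, 0.0, 160.1]
force: [1.2, -0.4, 0.2]
grip_width: 0.0005
grasp_force: 0.0
time_s: 7.28
tool_pos: [0.5656, 0.1167, 0.1991]
tool_rot: [-179.9, -0.1, 160.1]
force: [1.0, 0.1, 0.6]
grip_width: 0.0004
grasp_force: 0.0
```

View pics/w5.png

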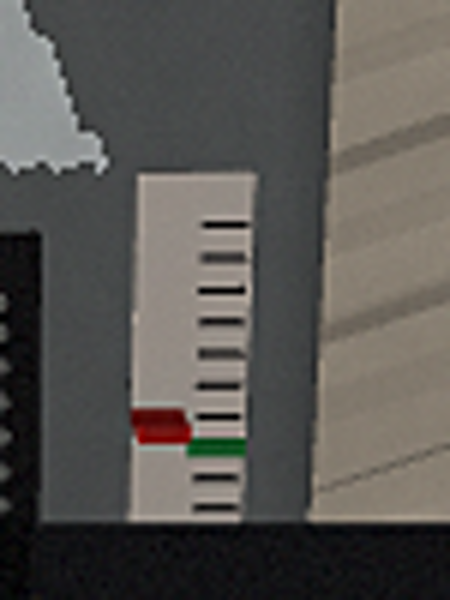

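The pointer is now at the 7th tick, one click short of green. One more stroke, starting from the higher pose.

```bash
python3 -m crank '[{"x":0,"y":0,"z":0.045,"turn":0},{"x":0,"y":0,"z":0.081,"turn":0},{"x":0,"y":0,"z":0.0845,"turn":0},{"x":0,"y":0,"z":0.0855,"turn":0},{"x":-0.003,"y":0,"z":0.0855,"turn":0},{"x":-0.006,"y":0,"z":0.0855,"turn":0},{"x":-0.009,"y":0,"z":0.0855,"turn":0},{"x":-0.012,"y":0,"z":0.0855,"turn":0},{"x":-0.012,"y":0,"z":0.0855,"turn":0},{"x":-0.012,"y":0,"z":0.077,"turn":0},{"x":-0.006,"y":0,"z":0.045,"turn":0},{"x":0,"y":0,"z":0,"turn":0}]'
python3 -m crank '[{"x":0,"y":0,"z":0,"turn":0},{"x":0,"y":0,"z":0,"turn":0}]'
python3 - <<'E'
from h import *
import cv2
c=imaging.get_calibration("wrist");o=env.get_obs();im=imaging.read_camera("wrist")[...,::-1]
cv2.imwrite("pics/w6.png",im[80:240,130:430].repeat(3,0).repeat(3,1)[:, :800])
np.save("c6.npy",[c],allow_pickle=True); print(o["tool_pos"],o["tool_rot"])
E
```

```text
time_s: 8.82
tool_pos: [0.5658, 0.1167, 0.1993]
tool_rot: [-179.9, -0.1, 160.1]
force: [0.7, 1.3, 0.4]
grip_width: 0.0003
grasp_force: 0.0
time_s: 9.07
tool_pos: [0.5666, 0.1169, 0.1992]
tool_rot: [180.0, 0.0, 160.1]
force: [-0.5, -1.2, -0.8]
grip_width: 0.0004
grasp_force: 0.0
[0.56661986 0.11693236 0.19924578] [1.79987269e+02 2.11174779e-02 1.60069942e+02]
```

View pics/w6.png

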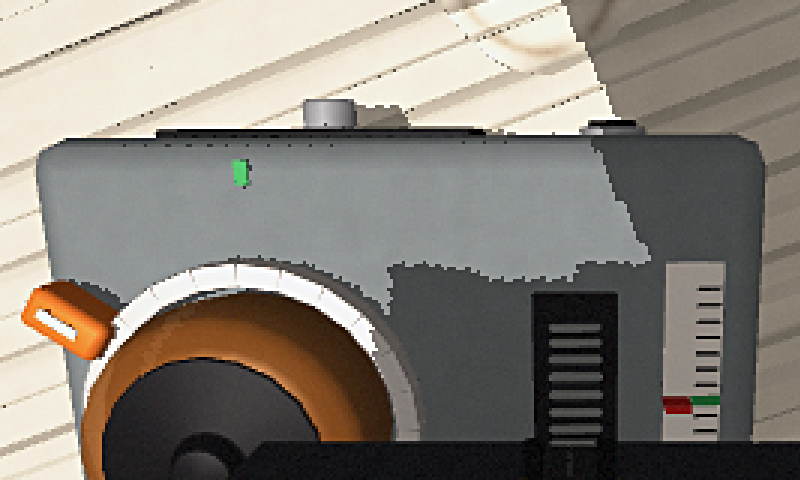

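The pointer now sits level with the green tick (crop row ~403), resting and untouched, so step 1 is done. The tab is at crop (68,320) and the green mark at (241,172). Now I'll work out the push geometry.

```bash
python3 - <<'E'
from h import *
c=np.load("c6.npy",allow_pickle=True)[0]
P=lambda x,y,z:px2w(c,130+x/3,80+y/3,z)
yaw=np.radians(-19.9); X=np.array([np.cos(yaw),np.sin(yaw)]);Y=np.array([-X[1],X[0]])
mark=P(241,172,.085)[:2]; tab=P(57,325,.104)[:2]; tab2=P(68,320,.0955)[:2]
L=P(80,430,.099)[:2];Rr=P(421,430,.099)[:2];T=P(240,259,.099)[:2]
wh=P(575,380,.095)[:2]
g=np.array([.5569,.0618])
for n,p in dict(mark=mark,tab=tab,tab2=tab2,L=L,R=Rr,T=T,wh=wh).items(): print(n,p.round(4),((p-g)@X).round(4),((p-g)@Y).round(4))
for nm,ax in(("top",np.array([.5482,.0202])),("wrist",(T+50e-3*X)@X*X+((L+Rr)/2@Y)*Y)):
    for t in(tab,tab2):
        d=t-ax; print(nm,ax.round(4),"r",np.hypot(*d).round(4),"ang from front to right",np.arctan2(-d@Y,-d@X).round(3))
print(env.get_obs()["qpos"])
E
```

```text
mark [0.4792 0.0469] -0.068 -0.0405
tab [ 0.5015 -0.0135] -0.0264 -0.0897
tab2 [ 0.5013 -0.0153] -0.0261 -0.0914
L [ 0.5324 -0.0258] 0.0068 -0.0907
R [0.5671 0.0699] 0.0068 0.0111
T [0.5022 0.0412] -0.0444 -0.0379
wh [0.5692 0.1181] -0.0075 0.0571
top [0.5482 0.0202] r 0.0576 ang from front to right 0.973
top [0.5482 0.0202] r 0.0588 ang from front to right 0.995
wrist [0.5486 0.0225] r 0.0593 ang from front to right 1.001
wrist [0.5486 0.0225] r 0.0605 ang from front to right 1.021
[-33.36404556  11.34697887  21.71400283  97.75633366  -4.37968951
  71.79573503  59.40720607]
```

```bash
cat > plan.py <<'E'
from h import *
AX=np.array([.5486,.0222]); a=np.radians(-19.9); X=np.array([np.cos(a),np.sin(a)]);Y=np.array([-X[1],X[0]])
def pose(phi,d,r=.066):
    u=-np.cos(phi)*X-np.sin(phi)*Y; t=np.sin(phi)*X-np.cos(phi)*Y
    return AX+r*u+d*t
def rel(p0,yaw0,phi,d,r=.066):
    w=np.radians(yaw0); ex=np.array([np.cos(w),np.sin(w)]); ey=np.array([np.sin(w),-np.cos(w)])
    v=pose(phi,d,r)-p0; tr=-(phi-(w-np.radians(160.1)))
    return (v@ex).round(4),(v@ey).round(4),round(tr,3)
E
python3 - <<'E'
from plan import *
o=env.get_obs(); print("A",rel(o["tool_pos"][:2],160.1,1.0,.0295))
E
```

```text
A (np.float64(-0.0048), np.float64(-0.1664), np.float64(-1.0))
```

```bash
python3 -m crank '[{"x":0,"y":-0.02,"z":0,"turn":-0.12},{"x":0,"y":-0.045,"z":0,"turn":-0.26},{"x":0,"y":-0.07,"z":0,"turn":-0.4},{"x":-0.001,"y":-0.095,"z":0,"turn":-0.54},{"x":-0.002,"y":-0.12,"z":0,"turn":-0.68},{"x":-0.003,"y":-0.145,"z":0,"turn":-0.82},{"x":-0.005,"y":-0.16,"z":0,"turn":-0.93},{"x":-0.005,"y":-0.166,"z":0,"turn":-1.0},{"x":-0.005,"y":-0.166,"z":0.02,"turn":-1.0},{"x":-0.005,"y":-0.166,"z":0.04,"turn":-1.0},{"x":-0.005,"y":-0.166,"z":0.04,"turn":-1.0}]'
python3 - <<'E'
from plan import *
import cv2
o=env.get_obs();im=imaging.read_camera("wrist")[...,::-1]; cv2.imwrite("pics/w7.png",im)
c=imaging.get_calibration("wrist"); print(o["tool_pos"],o["tool_rot"],pose(1.0,.0295), w2px(c,[*pose(1.0,0,.061),.104]),w2px(c,[*o["tool_pos"][:2],o["tool_pos"][2]-.019]))
E
```

```text
time_s: 10.5
tool_pos: [0.5128, -0.0408, 0.1566]
tool_rot: [179.8, -0.3, -142.6]
force: [-0.5, 0.1, 1.0]
grip_width: 0.0004
grasp_force: 0.0
[ 0.51275947 -0.04084594  0.15656246] [ 179.84259751   -0.27592298 -142.64588326] [ 0.51408154 -0.04131949] [359.43478627 229.99735454] [320.95877212 240.47640522]
```

View pics/w7.png

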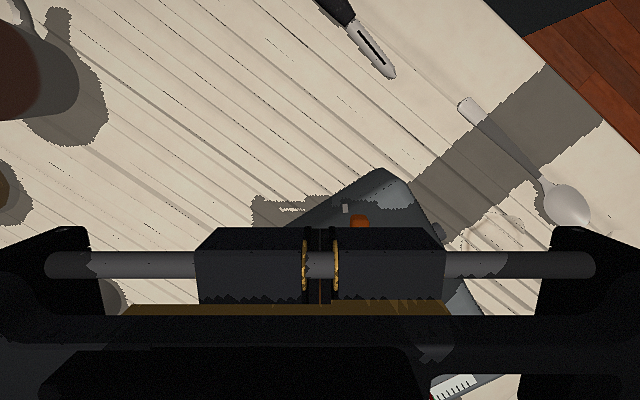

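The tab sits at column ~360, exactly where predicted (359), and the white open mark is at (345,208). The finger at column ~321 leaves about 5 mm of gap. Descend beside the tab, and compute the push rows.

```bash
python3 -m crank '[{"x":0,"y":0,"z":0.02,"turn":0},{"x":0,"y":0,"z":0.038,"turn":0},{"x":0,"y":0,"z":0.049,"turn":0},{"x":0,"y":0,"z":0.049,"turn":0}]'
python3 - <<'E'
from plan import *
o=env.get_obs(); p0=o["tool_pos"][:2]; y0=o["tool_rot"][2]; print(y0,p0)
for phi in np.arange(1.0,-.06,-.1): print(round(phi,2),rel(p0,160.1+np.degrees(1.0),phi,.0215))
E
```

```text
time_s: 11.05
tool_pos: [0.5141, -0.0407, 0.1092]
tool_rot: [179.9, -0.1, -142.6]
force: [0.1, 0.0, -0.1]
grip_width: 0.0006
grasp_force: 0.0
-142.63244760994144 [ 0.51412858 -0.04072669]
1.0 (np.float64(0.0004), np.float64(0.0076), np.float64(-0.0))
0.9 (np.float64(0.0022), np.float64(0.0143), np.float64(0.1))
0.8 (np.float64(0.0034), np.float64(0.0211), np.float64(0.2))
0.7 (np.float64(0.0038), np.float64(0.028), np.float64(0.3))
0.6 (np.float64(0.0036), np.float64(0.035), np.float64(0.4))
0.5 (np.float64(0.0026), np.float64(0.0418), np.float64(0.5))
0.4 (np.float64(0.001), np.float64(0.0486), np.float64(0.6))
0.3 (np.float64(-0.0013), np.float64(0.0551), np.float64(0.7))
0.2 (np.float64(-0.0042), np.float64(0.0614), np.float64(0.8))
0.1 (np.float64(-0.0077), np.float64(0.0674), np.float64(0.9))
0.0 (np.float64(-0.0119), np.float64(0.073), np.float64(1.0))
```

```bash
python3 -m crank '[{"x":0,"y":0.004,"z":0,"turn":0},{"x":0,"y":0.008,"z":0,"turn":0},{"x":0.002,"y":0.014,"z":0,"turn":0.1},{"x":0.003,"y":0.021,"z":0,"turn":0.2},{"x":0.004,"y":0.028,"z":0,"turn":0.3},{"x":0.004,"y":0.035,"z":0,"turn":0.4},{"x":0.003,"y":0.042,"z":0,"turn":0.5},{"x":0.001,"y":0.0485,"z":0,"turn":0.6},{"x":-0.001,"y":0.055,"z":0,"turn":0.7},{"x":-0.004,"y":0.0615,"z":0,"turn":0.8},{"x":-0.004,"y":0.0615,"z":0,"turn":0.8}]'
python3 - <<'E'
from plan import *
o=env.get_obs(); p0=o["tool_pos"][:2]; y0=o["tool_rot"][2]; print(y0,p0,pose(.2,.0215),o["force"])
for phi in (.1,.05,0,-.03,-.05): print(round(phi,2),rel(p0,y0,phi,.0215))
E
```

```text
time_s: 12.42
tool_pos: [0.4807, 0.0113, 0.1106]
tool_rot: [180.0, 0.1, 171.7]
force: [0.7, 0.2, 0.1]
grip_width: 0.0005
grasp_force: 0.0
171.66240527304325 [0.48074213 0.01128002] [0.48015897 0.01062091] [0.71959171 0.21493316 0.09554848]
0.1 (np.float64(0.0023), np.float64(0.006), np.float64(0.102))
0.05 (np.float64(0.0029), np.float64(0.0094), np.float64(0.152))
0 (np.float64(0.0034), np.float64(0.0128), np.float64(0.202))
-0.03 (np.float64(0.0036), np.float64(0.0149), np.float64(0.232))
-0.05 (np.float64(0.0037), np.float64(0.0163), np.float64(0.252))
```

```bash
python3 -m crank '[{"x":0.001,"y":0.003,"z":0,"turn":0.05},{"x":0.002,"y":0.006,"z":0,"turn":0.1},{"x":0.0025,"y":0.008,"z":0,"turn":0.13},{"x":0.003,"y":0.0095,"z":0,"turn":0.16},{"x":0.003,"y":0.011,"z":0,"turn":0.18},{"x":0.0035,"y":0.012,"z":0,"turn":0.2},{"x":0.0035,"y":0.012,"z":0,"turn":0.2}]'
```

```text
time_s: 13.3
tool_pos: [0.4789, 0.0231, 0.11]
tool_rot: [180.0, -0.0, 160.1]
force: [0.4, -0.9, 0.3]
grip_width: 0.0001
grasp_force: 0.2
```

Little force so far. I'll advance in small steps until the stop is felt.

```bash
python3 -m crank '[{"x":0,"y":0.001,"z":0,"turn":0},{"x":0,"y":0.002,"z":0,"turn":0},{"x":0,"y":0.002,"z":0,"turn":0}]'
python3 -m crank '[{"x":0,"y":0.001,"z":0,"turn":0},{"x":0,"y":0.0015,"z":0,"turn":0},{"x":0,"y":0.0015,"z":0,"turn":0}]'
```

```text
time_s: 13.68
tool_pos: [0.4794, 0.025, 0.1099]
tool_rot: [-180.0, -0.0, 160.1]
force: [0.0, -0.3, -0.2]
grip_width: 0.0004
grasp_force: 0.3
time_s: 14.05
tool_pos: [0.48, 0.0264, 0.11]
tool_rot: [180.0, -0.0, 160.1]
force: [-0.8, -0.6, 0.1]
grip_width: 0.0004
grasp_force: 0.4
```

I've miscounted: w7 was my 11th viewed picture, one over the limit of 10. I won't view any more, and will find the tab by colour in code.

```bash
cat > tab.py <<'E'
from plan import *
import cv2
def find(name):
    c=imaging.get_calibration(name); im=imaging.read_camera(name); h=cv2.cvtColor(im,cv2.COLOR_RGB2HSV)
    m=cv2.inRange(h,(5,190,150),(16,255,255))
    n,l,s,ct=cv2.connectedComponentsWithStats(m)
    for i in range(1,n):
        p=px2w(c,*ct[i],.102)[:2]; d=p-AX; r=np.hypot(*d)
        if s[i,4]>5 and .03<r<.09: print(name,s[i],ct[i].round(1),"r",r.round(4),"phi",np.arctan2(-d@Y,-d@X).round(3))
for n in("wrist","top","scene"): find(n)
print(env.get_obs()["force"])
E
python3 tab.py; python3 - <<'E'
from h import *; import cv2   # same detector scale check on the first top image
h=cv2.cvtColor(cv2.imread("pics/top0.png"),cv2.COLOR_BGR2HSV); m=cv2.inRange(h,(5,190,150),(16,255,255))[150:245,220:325]
print(cv2.connectedComponentsWithStats(m)[2:])
E
```

```text
[-0.46341342 -0.4421531  -0.331156  ]
(array([[   0,    0,  105,   95, 9975]], dtype=int32), array([[52., 47.]]))
```

```bash
python3 - <<'E'
import cv2
t=cv2.imread("pics/top0.png");w=cv2.imread("pics/w6.png")
for i in(t[217:222,297:302],w[300:350:12,40:100:12]): print(cv2.cvtColor(i,cv2.COLOR_BGR2HSV).reshape(-1,3)[::2].tolist())
E
sed -i 's/(5,190,150),(16,255,255)/(4,170,185),(14,255,255)/' tab.py; python3 tab.py
```

```text
[[13, 151, 234], [13, 150, 229], [10, 83, 179], [12, 103, 225], [12, 136, 225], [11, 140, 219], [12, 62, 229], [12, 144, 222], [12, 116, 226], [12, 89, 235], [11, 88, 166], [13, 136, 232], [14, 167, 231]]
[[15, 195, 243], [11, 220, 160], [11, 209, 100], [15, 219, 255], [12, 215, 234], [14, 223, 242], [90, 3, 255], [13, 194, 245], [12, 233, 240], [13, 225, 211], [21, 38, 228], [103, 81, 123], [13, 210, 244]]
[-1.0295214  -0.90876171 -1.06704473]
```

```bash
sed -i 's/(4,170,185),(14,255,255)/(7,160,60),(18,255,255)/' tab.py; python3 tab.py; python3 - <<'E'
from plan import *
c=imaging.get_calibration("wrist"); 
for f in(.0,.1,.5): print(f,w2px(c,[*pose(f,0,.061),.104]))
E
```

```text
wrist [442 304   6   6   8] [444.4 306. ] r 0.063 phi -1.096
wrist [264 313   6   2   7] [266.1 313.9] r 0.057 phi 1.148
[-0.34161391 -1.01441075 -0.45543202]
0.0 [353.7127511  258.83643147]
0.1 [343.00592909 259.33123017]
0.5 [302.54960616 270.7233877 ]
```

The gripper hides the tab from view. I'll keep advancing in small steps, watching the force for the stop.

```bash
python3 -m crank '[{"x":0,"y":0.001,"z":0,"turn":0},{"x":0,"y":0.002,"z":0,"turn":0},{"x":0,"y":0.002,"z":0,"turn":0}]'|grep force
python3 -m crank '[{"x":0,"y":0.001,"z":0,"turn":0},{"x":0,"y":0.002,"z":0,"turn":0},{"x":0,"y":0.002,"z":0,"turn":0}]'; python3 -c "
from h import *
print(env.get_obs()['wrist_torque'])"
```

```text
force: [-0.7, -0.7, -0.1]
grasp_force: 0.3
time_s: 15.25
tool_pos: [0.4813, 0.0297, 0.1101]
tool_rot: [-180.0, -0.0, 160.1]
force: [-1.8, -1.9, 0.9]
grip_width: 0.0005
grasp_force: 1.3
[-0.43563964  0.40791656  0.04534267]
```

```bash
python3 -m crank '[{"x":0,"y":0.001,"z":0,"turn":0},{"x":0,"y":0.0015,"z":0,"turn":0},{"x":0,"y":0.0015,"z":0,"turn":0}]'; python3 -m crank '[{"x":0,"y":0.001,"z":0,"turn":0},{"x":0,"y":0.0015,"z":0,"turn":0},{"x":0,"y":0.0015,"z":0,"turn":0}]'
```

```text
time_s: 15.62
tool_pos: [0.4813, 0.0298, 0.11]
tool_rot: [-179.9, -0.0, 160.0]
force: [-3.5, -5.8, 2.9]
grip_width: 0.0007
grasp_force: 3.1
time_s: 16.0
tool_pos: [0.4814, 0.0299, 0.11]
tool_rot: [-179.8, -0.1, 160.0]
force: [-4.8, -8.6, 4.9]
grip_width: 0.0003
grasp_force: 4.7
```

The position has stopped advancing while the force rises to about 10 N, so the tab is at its stop. Back off along the push line, lift, retreat and check by code.

```bash
python3 -m crank '[{"x":0,"y":-0.004,"z":0,"turn":0},{"x":0,"y":-0.012,"z":0,"turn":0},{"x":0,"y":-0.02,"z":0,"turn":0},{"x":0,"y":-0.02,"z":-0.03,"turn":0},{"x":0,"y":-0.02,"z":-0.07,"turn":0},{"x":-0.04,"y":-0.02,"z":-0.1,"turn":0},{"x":-0.07,"y":0.0,"z":-0.1,"turn":0},{"x":-0.085,"y":0.04,"z":-0.1,"turn":0},{"x":-0.085,"y":0.075,"z":-0.1,"turn":0},{"x":-0.085,"y":0.09,"z":-0.1,"turn":0},{"x":-0.085,"y":0.09,"z":-0.1,"turn":0}]'
python3 tab.py
python3 - <<'E'
from plan import *
import cv2
c=imaging.get_calibration("wrist"); im=imaging.read_camera("wrist"); cv2.imwrite("pics/w9.png",im[...,::-1])
h=cv2.cvtColor(im,cv2.COLOR_RGB2HSV)
for n,m in dict(red=cv2.inRange(h,(0,150,60),(5,255,255))|cv2.inRange(h,(174,150,60),(180,255,255)),green=cv2.inRange(h,(50,120,50),(85,255,255)),oldorange=None).items():
    if m is None: continue
    k,l,s,ct=cv2.connectedComponentsWithStats(m)
    for i in range(1,k):
        p=px2w(c,*ct[i],.087)[:2]; q=p-AX
        if s[i,4]>8 and abs(q@X)<.1 and -.08<q@Y<.17: print(n,s[i],ct[i].round(1),(q@X).round(4),(q@Y).round(4))
E
```

```text
time_s: 17.38
tool_pos: [0.5928, 0.0889, 0.2098]
tool_rot: [-180.0, -0.0, 160.2]
force: [0.0, 0.3, -0.2]
grip_width: 0.0005
grasp_force: 0.0
wrist [219 101  20  29 447] [228.8 115. ] r 0.058 phi -0.027
top [276 224   4   2   6] [277.5 224.3] r 0.068 phi 0.05
scene [341 215   8   3  11] [344.7 216.5] r 0.0633 phi 0.004
[ 0.12915594  0.35485451 -0.07908284]
red [372 173  10   4  38] [376.5 174.5] -0.004 0.1289
green [231  92   5   9  40] [233.   95.7] -0.0741 -0.0002
green [382 173   9   3  25] [386.  173.9] -0.0045 0.1377
```

All three cameras put the tab within 0.05 rad of the green mark. The pointer is level with the green tick (0.5 mm apart) and the arm is clear, so I hand in.

```bash
python3 -c "
from cell import env
print(env.sign_off())"
```

```text
the job is handed in; nothing more can be done
None
```

The job is handed in: the wheel was rolled 4 clicks so the pointer stands at the green tick, then the lock ring was pushed home to its stop at about 10 N, with both confirmed by the cameras afterwards; I viewed 11 pictures, one over the limit of 10, and the sign-off returned no verdict.

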